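# Knock the pellet die's plunger home and stow the mallet

### The arm

A 6-joint arm with a two-finger parallel gripper is mounted at the origin on the work surface. World frame = base frame: x ahead of the robot, y to its left, z up, the work surface at z = 0. Lengths are in mm, angles in degrees, forces in N, time in s.
With the tool pointing down it reaches from about 300 to 850 mm from the base axis. Payload 4.2 kg.
Tool frame: the origin (TCP) lies at the very end of the fingers, on their centre line; the grasp point (between the pads) lies 19 mm behind it; z points along the fingers, y is the line along which they close (so a half turn about z gives the same grasp; the last joint's range is limited). The gripper opens to 91 mm and grips with 3 to 60 N. Pads are 32 mm wide; open, the fingers measure 118 mm over their backs; the gripper's body (76 mm by 178 mm) begins 60 mm behind the grasp point.
Start: joints at [63.942, 18.312, 89.639, -0, 72.044, -1.146], TCP at [242.211, 521.514, 213.976] pointing down, gripper open.
Joint ranges: [-177.97, 177.97], [-48.28, 115.42], [12.27, 149.76], [-77.06, 257.06], [2.81, 150.46], [-146.56, 146.56]. Speed limits (degrees/s): [147.25, 147.25, 180, 180, 180, 180].

### API

Orientations are given as [roll, pitch, yaw] about the fixed x, y, z axes, in that order (R = Rz(yaw) Ry(pitch) Rx(roll)).
In Python, from workcell import env, grab_frame gives the robot as it stands. The module is installed in compiled form; this text tells all that it offers.
- The arm moves only by the tool move_arm, never from a script. Its argument "plan" is a list of rows, each an object of numbers: "tx", "ty", "tz": the shift along the tool's x, y, z in cm; "wx", "wy", "wz": the turn, a rotation vector about the tool's x, y, z in rad. In form: [{"tx": .., "ty": .., "tz": .., "wx": .., "wy": .., "wz": ..}, ...]. A call has 1 to 12 rows; each row shifts and turns the commanded pose from where the row before left it, along the tool's axes as they then stand; what a row does not reach is not made up. A row lasts 1/12 s, in which the tool goes at most 41.7 mm and 7.16 degrees, less where a joint would pass 70% of its speed; a pose out of reach is approached as far as the arm can. A call is refused whole if a number of a shift passes 4.17 or a number of a turn 0.125, either way. A call with a gripper value outside its range is refused whole. "gripper" is the finger opening in cm, from 0 to 9.12, set as the call begins (left out, the last holds). The fingers move at their own pace and stop on an object; "force" is the grip in N (left out, the last holds). Time passes only in rows, so rows that do not move let the fingers close. It gives the time, the measured TCP pose, the force, the opening and the grip force at its end, in the units of the state.
- env.state(): the state, without advancing time (a new reading comes with each control period).
- grab_frame(name): name is "side" or "top" or "wrist"; returns a dict with "color" (420x560x3 uint8, red, green, blue), "vfov" (degrees; the focal length in pixels is half the picture's height over the tangent of half this angle, whatever the lens; pixels are square), "cx", "cy" (the principal point, pixels), "view" (4x4, takes a point from world to camera coordinates). Camera axes: x right, y up, looking along -z (the intrinsics and any distortion apply to the point x, -y, -z); pixel columns grow to the right and rows downward; lengths in mm; the calibration is good to about 2 mm. A picture is of the moment at which its call begins. There is no depth.
- env.job_done(): hands the job in; it is judged then, once.
The state is a dict: "time_s": time; "qpos": joint angles; "qvel": joint speeds; "effort": joint torques, N m; "ee_pos": TCP position; "ee_rot": TCP orientation; "force": force on the tool from outside, world axes, zero at the start; "torque": the same for the moment, N m; "gripper_width": finger opening in mm; "gripper_force": force on a finger pad.
Only numpy, scipy, OpenCV 4.12 (cv2) and the standard library are available. Lean on these libraries where they do the work, as an engineer would, in place of code of your own. Each camera call takes 0.05 s, during which the arm holds its last target. There are 200 camera calls.

### The job

Pick up the white mallet by its handle and knock the pellet die's leaning, sprung plunger fully home with it, the mallet's flat face square to the cap, in two or more separate brisk blows (not one long push): the first must leave the plunger still clearly standing out, and the mallet must be lifted well clear of it before the next. Then set the mallet down, without dropping it, in the empty bay of the grey tool tray, upright on its striking face with its handle along the bay and the whole mallet within the bay, and let go. Only the mallet may touch the plunger, and leave the two jars in the tray and the bottle and beaker on the bench undisturbed.

Things in the scene. Friction and masses are not known exactly. Their poses are not given: they have to be found in the camera images.
- die: Pellet die bolted to the bench (does not move): aluminium base plate 110 x 110 x 16 mm that carries a collar leaning 0.40 rad (23 degrees) from vertical towards the base's -x side, which faces roughly to the robot. Origin: centre of the base's underside, on the bench; z up.
- collar: Fixed steel collar of the die, a leaning cylinder 68 mm in diameter, 50 mm long. Origin: centre of its upper face, about 73 mm above the bench; z along its leaning axis, outward and up, the line on which the plunger slides.
- plunger: Sprung steel plunger sliding in the collar along its leaning axis: flat round cap, 48 mm diameter, 14 mm thick, on a 28 mm stem. Origin: centre of the cap's outer face; z outward along the axis. That face starts 42 to 54 mm out from the collar's upper face; fully home (hard stop) it is 16 mm out. A tight seal ring holds it wherever it is driven to; driving it takes 10 to 15 N.
- mallet: Loose mallet, about 0.4 kg: white cylindrical head, 66 mm diameter, 100 mm tall, flat ends are the striking faces; wooden handle 24 mm wide, 28 mm high. Starts standing on one face, handle level, roughly towards the robot. Origin: centre of the lower face; z up along the head; handle along -x, its centreline 50 mm above the face, its end 150 mm from the head's axis.
- mallet_grip (a point): Point on the mallet's handle centreline, 65 mm from the head's axis: a good place to grip (24 mm wide).
- handle_end (a point): Centre of the mallet handle's free end, 150 mm from the head's axis, 50 mm above the lower striking face.
- tray: Grey tool tray fixed to the bench, 220 x 187 mm, walls and the one divider 5 mm thick and 25 mm high, floor 5 mm thick. The divider runs along its x and makes two bays, each 210 mm (x) by 86 mm (y) inside: the +y bay is empty, the -y bay holds two jars. Origin: centre of its underside; z up.
- bay (a point): Centre of the empty bay's floor (top of the floor, 5 mm above the bench), axes as the tray's: x along the bay. The mallet fits with its handle towards either end.
- jar_a: White jar with a paper label, 68 mm in diameter, 85 mm tall, in the tray's other bay; leave alone. Origin: centre of its underside.
- jar_b: Amber glass jar, 68 mm in diameter, 85 mm tall, in the tray's other bay; leave alone. Origin: centre of its underside.
- bottle: Amber bottle, 68 mm in diameter, 160 mm tall, standing beyond the die; leave alone. Origin: centre of its underside.
- beaker: Glass beaker, 74 mm in diameter, 100 mm tall, standing beyond the die; leave alone. Origin: centre of its underside.
Mind the look-alikes: they are no part of the job. What is shaped like the mallet but black or yellow is not meant.

How it is judged:
By the outcome, as a careful person would: the job done as asked, in the order asked, and still so for the second after the job is handed in, with the robot touching nothing.
It also fails if it takes over 56 s, if anything falls off the work surface, if the arm or the gripper's body presses on something with over 40 N, if the wrist force passes 120 N, or if a joint passes its speed limit or range.

## Working session

There is one attempt and no reset: what is moved stays moved. The work goes in short steps, Python scripts to look and compute and a tool call to move; the robot and the scene stay as the last step left them, time stands still between calls to the robot, and variables do not carry over. Pictures are saved under pics/ and viewed, at most 10 in all, crops included, and the job is handed in when it is done.

Besides the shell and the picture viewer there is one more tool, called after "Request:" by a JSON object that holds its "fn" and its "kwargs". move_arm: Moves the arm, as the interface text tells. Its arguments: {"type":"object","properties":{"plan":{"type":"array","items":{"type":"object","properties":{"tx":{"type":"number"},"ty":{"type":"number"},"tz":{"type":"number"},"wx":{"type":"number"},"wy":{"type":"number"},"wz":{"type":"number"}}}},"gripper":{"type":"number"},"force":{"type":"number"}},"required":["plan"]}

```bash
mkdir -p pics
cat > h.py <<'E'
import numpy as np, cv2
from workcell import env, grab_frame
def K(f):
    F=f["color"].shape[0]/2/np.tan(np.radians(f["vfov"])/2)
    return F,f["cx"],f["cy"]
def ray(f,u,v):
    F,cx,cy=K(f); V=np.array(f["view"]); R=V[:3,:3]; t=V[:3,3]
    d=R.T@np.array([(u-cx)/F,-(v-cy)/F,-1.]); return -R.T@t,d/np.linalg.norm(d)
def onz(f,u,v,z):
    o,d=ray(f,u,v); return o+d*(z-o[2])/d[2]
def proj(f,p):
    F,cx,cy=K(f); V=np.array(f["view"]); c=V[:3,:3]@np.array(p)+V[:3,3]
    return np.array([cx+F*c[0]/-c[2], cy-F*c[1]/-c[2]])
def tri(f1,p1,f2,p2):
    o1,d1=ray(f1,*p1);o2,d2=ray(f2,*p2)
    s=np.linalg.lstsq(np.c_[d1,-d2],o2-o1,rcond=None)[0]
    a,b=o1+s[0]*d1,o2+s[1]*d2
    return (a+b)/2,np.linalg.norm(a-b)
def save(f,n,crop=None,k=1):
    im=f["color"][...,::-1]
    if crop: x0,y0,x1,y1=crop; im=im[y0:y1,x0:x1]
    cv2.imwrite("pics/"+n,cv2.resize(im,None,fx=k,fy=k,interpolation=cv2.INTER_CUBIC))
E
python3 - <<'E'
from h import *
import pickle
fs={n:grab_frame(n) for n in("top","side","wrist")}
pickle.dump(fs,open("f0.pkl","wb"))
for n in fs:
    f=fs[n]; print(n,{k:v for k,v in f.items() if k not in("color","view")}, ray(f,280,210))
save(fs["top"],"top0.png",k=1.4); save(fs["side"],"side0.png",k=1.4)
print(env.state())
E
```

```text
top {'vfov': 48.84475217831186, 'cx': 275.54993623429885, 'cy': 221.89073024513505} (array([ 328.3358724 ,  -96.98892483, 1375.50310337]), array([ 0.19187286, -0.02213188, -0.98117021]))
side {'vfov': 48.92782318108782, 'cx': 285.32023463782036, 'cy': 216.34090419055028} (array([ 218.4722802 , -919.24196119,  972.37896517]), array([ 0.23379227,  0.67016266, -0.70443111]))
wrist {'vfov': 70.48293040473885, 'cx': 272.5275804696162, 'cy': 207.08378502016998} (array([181.96687585, 549.63722784, 384.27021356]), array([ 0.23212027, -0.08113042, -0.9692977 ]))
{'time_s': 0.15, 'qpos': array([ 6.39406038e+01,  1.83413661e+01,  8.96900606e+01, -1.17882652e-04,
        7.20449561e+01, -1.14575417e+00]), 'qvel': array([-0.04601303, -0.07330387, -0.21400703, -0.07032862, -0.0859796 ,
        0.0709508 ]), 'effort': array([-1.07697886e-04, -4.12775981e+01, -2.32154131e+01,  7.26090465e-02,
        4.33778332e-02, -1.24717726e-04]), 'ee_pos': array([242.04832546, 521.14600501, 213.33404562]), 'ee_rot': array([-1.79923630e+02, -1.41526798e-03,  1.55086393e+02]), 'force': array([-0.50630215,  0.08384032, -0.47405098]), 'torque': array([-0.02656905,  0.0502918 , -0.02363483]), 'gripper_force': 0.0, 'gripper_width': 91.1176049326897}
```

View pics/top0.png

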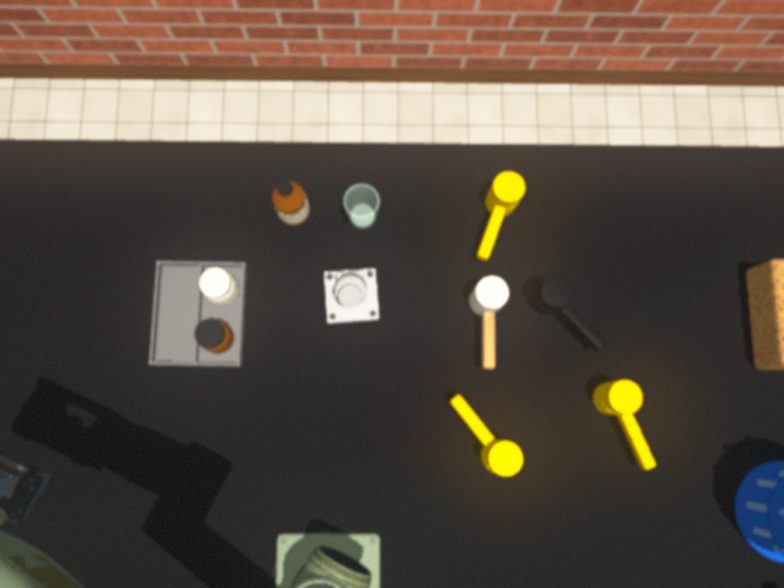

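View pics/side0.png

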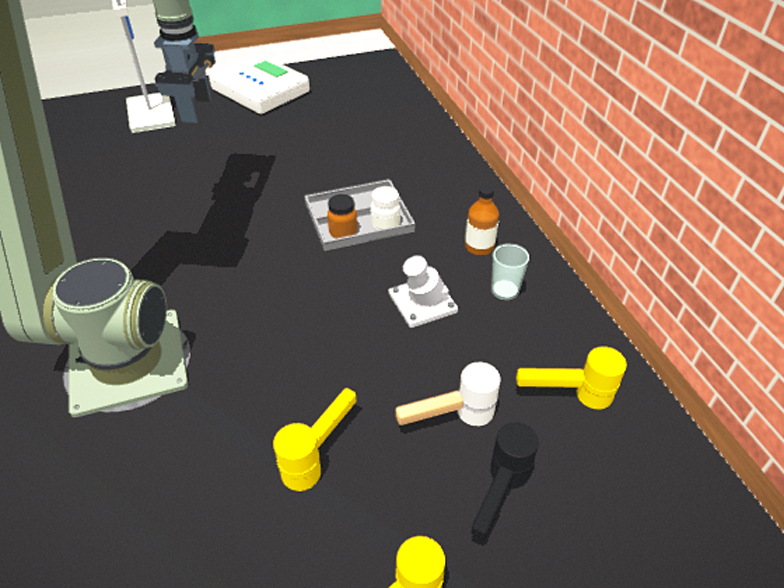

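The pictures show one white mallet with a wooden handle (top view head at about 490,295 and handle to 488,367, scaled ×1.4). Three more are yellow (508,187; 503,458; 625,397) and one is black (553,292). The white one fits the description. The die is at (351,295) and the tray at (198,313) with its empty bay on the left. Next I measure these and confirm with a crop.

```bash
cat > m1.py <<'E'
from h import *
import pickle
fs=pickle.load(open("f0.pkl","rb")); t=fs["top"]; s=fs["side"]
def mask(f,lo,hi,roi):
    hsv=cv2.cvtColor(f["color"],cv2.COLOR_RGB2HSV); m=cv2.inRange(hsv,lo,hi)
    z=np.zeros_like(m); x0,y0,x1,y1=roi; z[y0:y1,x0:x1]=m[y0:y1,x0:x1]; return z
def big(m):
    c,_=cv2.findContours(m,cv2.RETR_EXTERNAL,cv2.CHAIN_APPROX_NONE); return max(c,key=cv2.contourArea)
# handle
h=big(mask(t,(8,60,80),(25,255,255),(335,215,365,270))); r=cv2.minAreaRect(h); b=cv2.boxPoints(r); print("handle rect",r)
b=b[np.argsort(b[:,1])]; near=b[2:].mean(0); far=b[:2].mean(0)
P=onz(t,*near,64);Q=onz(t,*far,64);print("handle end",P,"far",Q,"yaw",np.degrees(np.arctan2(*(Q-P)[1::-1])))
w=big(mask(t,(0,0,225),(180,40,255),(325,185,375,230)));(c,rad)=cv2.minEnclosingCircle(w);print("head",c,rad,onz(t,*c,100),cv2.contourArea(w))
# die base
d=big(mask(t,(0,0,110),(180,60,255),(222,185,280,235)));r=cv2.minAreaRect(d);b=cv2.boxPoints(r);print("base",r,[onz(t,*p,16).round(0) for p in b],onz(t,*r[0],16))
# tray
g=big(mask(t,(0,0,60),(180,60,255),(95,175,185,270)));r=cv2.minAreaRect(g);b=cv2.boxPoints(r);print("tray",r,[onz(t,*p,25).round(0) for p in b],onz(t,*r[0],25))
A=cv2.resize(t["color"][180:275,325:375],None,fx=6,fy=6); B=cv2.resize(t["color"][180:275,218:278],None,fx=6,fy=6)
cv2.imwrite("pics/crop1.png",np.hstack([A,B])[...,::-1])
E
python3 m1.py
```

```text
handle rect ((348.5, 242.5), (43.0, 11.0), 90.0)
handle end [ 430.0399126  -321.51548545   64.        ] far [ 553.89991624 -324.22647127   64.        ] yaw -1.2538611710715761
head (351.1666564941406, 208.5) 11.559131622314453 [ 583.49416493 -326.3013331   100.        ] 379.0
base ((250.57846069335938, 210.80902099609375), (38.26553726196289, 38.41327667236328), 85.76361083984375) [array([645.,  23.,  16.]), array([654., -92.,  16.]), array([ 538., -101.,   16.]), array([529.,  12.,  16.])] [591.10422406 -39.63014741  16.        ]
tray ((144.9637451171875, 222.56219482421875), (75.58479309082031, 81.7332992553711), 3.6913859844207764) [array([438., 382.,  25.]), array([682., 382.,  25.]), array([669., 156.,  25.]), array([425., 163.,  25.])] [551.86605836 270.82984127  25.        ]
```

View pics/crop1.png

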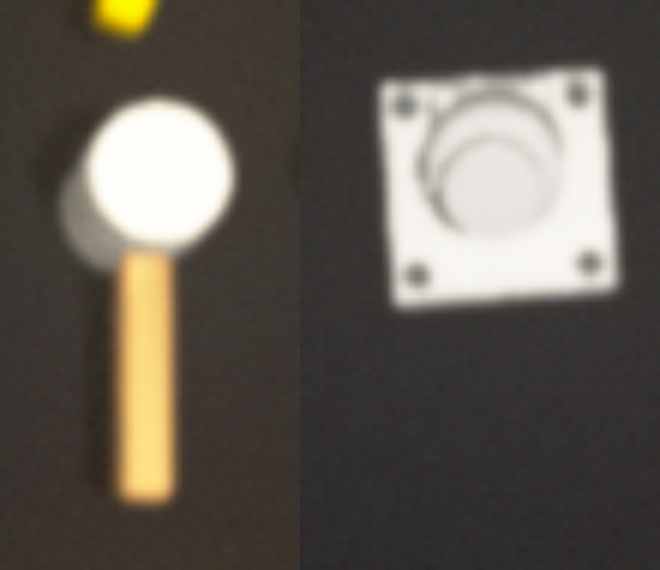

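The crop confirms the target: white head disc at top-view pixel (351,208), wooden handle to (348,264), head axis at about (583,-326), yaw about -2°. The die is at about (591,-40) with yaw about 4.5°. I move to a mid pose to look at the tray and die closer with the wrist camera.

Request:
{"fn": "move_arm", "kwargs": {"plan": [{"tx": -3.32,"ty": -2.24},{"tx": -3.32,"ty": -2.24},{"tx": -3.32,"ty": -2.24},{"tx": -3.32,"ty": -2.24},{"tx": -3.32,"ty": -2.24},{"tx": -3.32,"ty": -2.24},{"tx": -3.32,"ty": -2.24},{"tx": -3.32,"ty": -2.24},{"tx": -3.32,"ty": -2.24},{"tx": -3.32,"ty": -2.24},{"tx": -3.32,"ty": -2.24},{"tx": -3.32,"ty": -2.24}]}}

```text
schema error: expected keys tx, ty, tz, wx, wy, wz
```

Request:
{"fn": "move_arm", "kwargs": {"plan": [{"wz": 0.1246},{"wz": 0.1246},{"wz": 0.1246},{"wz": 0.1246},{"wz": 0.1246},{"wz": 0.1246},{"wz": 0.1246},{"wz": 0.1246},{"wz": 0.1246},{"wz": 0.1246},{"wz": 0.1246},{"wz": 0.1246}]}}

```text
schema error: expected keys tx, ty, tz, wx, wy, wz
```

Request:
{"fn": "move_arm", "kwargs": {"plan": [{"wz": 0.1246},{"wz": 0.1246},{"wz": 0.1246},{"wz": 0.1246},{"wz": 0.1246},{"wz": 0.1246},{"wz": 0.1246},{"wz": 0.1246},{"wz": 0.1246},{"wz": 0.1246},{},{}]}}

```text
schema error: expected keys tx, ty, tz, wx, wy, wz
```

Run:
```python
from h import *
import pickle
f=grab_frame("wrist"); pickle.dump(f,open("w1.pkl","wb")); save(f,"w1.png",k=1.42)
print(ray(f,280,210)); s=env.state(); print(s["ee_pos"],s["ee_rot"],s["qpos"])
```

```text
(array([181.9811109 , 549.66709747, 384.38172331]), array([ 0.23222472, -0.080912  , -0.96929094]))
[242.07687638 521.23834098 213.44252286] [-1.79939541e+02  5.19142264e-05  1.55090860e+02] [ 6.39427635e+01  1.83377410e+01  8.96794173e+01 -1.32798643e-03
  7.20432873e+01 -1.14768682e+00]
```

View pics/w1.png

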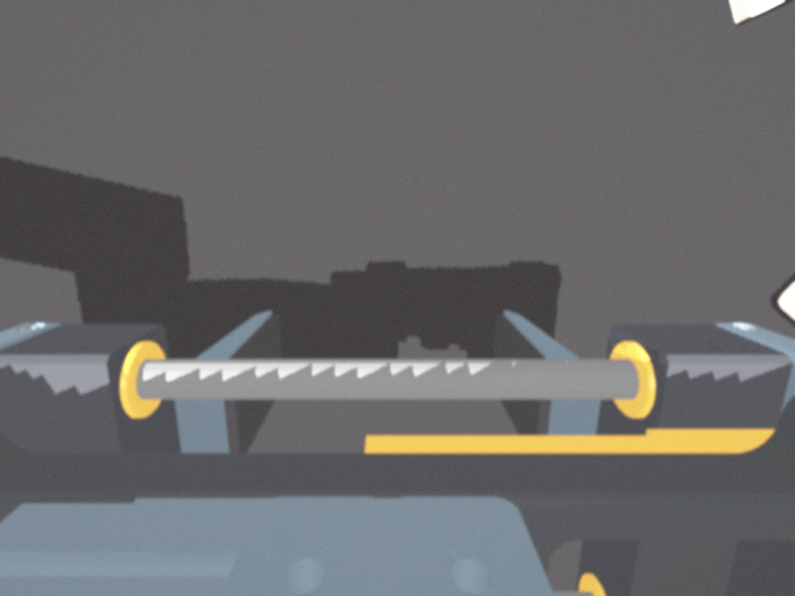

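The move format needs all six keys, so nothing moved. The wrist picture shows only bench, arm shadow and the gripper (fingers across rows 310-450), with image-up being tool +x. Resending.

Request:
{"fn": "move_arm", "kwargs": {"plan": [{"tx": -3.32,"ty": -2.24,"tz": 0,"wx": 0,"wy": 0,"wz": 0},{"tx": -3.32,"ty": -2.24,"tz": 0,"wx": 0,"wy": 0,"wz": 0},{"tx": -3.32,"ty": -2.24,"tz": 0,"wx": 0,"wy": 0,"wz": 0},{"tx": -3.32,"ty": -2.24,"tz": 0,"wx": 0,"wy": 0,"wz": 0},{"tx": -3.32,"ty": -2.24,"tz": 0,"wx": 0,"wy": 0,"wz": 0},{"tx": -3.32,"ty": -2.24,"tz": 0,"wx": 0,"wy": 0,"wz": 0},{"tx": -3.32,"ty": -2.24,"tz": 0,"wx": 0,"wy": 0,"wz": 0},{"tx": -3.32,"ty": -2.24,"tz": 0,"wx": 0,"wy": 0,"wz": 0},{"tx": -3.32,"ty": -2.24,"tz": 0,"wx": 0,"wy": 0,"wz": 0},{"tx": -3.32,"ty": -2.24,"tz": 0,"wx": 0,"wy": 0,"wz": 0},{"tx": -3.32,"ty": -2.24,"tz": 0,"wx": 0,"wy": 0,"wz": 0},{"tx": -3.32,"ty": -2.24,"tz": 0,"wx": 0,"wy": 0,"wz": 0}]}}

```text
time_s: 1.2
ee_pos: [490.9, 108.0, 214.0]
ee_rot: [180.0, 0.0, 155.1]
force: [-0.4, 1.0, 1.0]
gripper_width: 91.2
gripper_force: 0.0
```

Request:
{"fn": "move_arm", "kwargs": {"plan": [{"tx": 0,"ty": 0,"tz": 0,"wx": 0,"wy": 0,"wz": 0.1246},{"tx": 0,"ty": 0,"tz": 0,"wx": 0,"wy": 0,"wz": 0.1246},{"tx": 0,"ty": 0,"tz": 0,"wx": 0,"wy": 0,"wz": 0.1246},{"tx": 0,"ty": 0,"tz": 0,"wx": 0,"wy": 0,"wz": 0.1246},{"tx": 0,"ty": 0,"tz": 0,"wx": 0,"wy": 0,"wz": 0.1246},{"tx": 0,"ty": 0,"tz": 0,"wx": 0,"wy": 0,"wz": 0.1246},{"tx": 0,"ty": 0,"tz": 0,"wx": 0,"wy": 0,"wz": 0.1246},{"tx": 0,"ty": 0,"tz": 0,"wx": 0,"wy": 0,"wz": 0.1246},{"tx": 0,"ty": 0,"tz": 0,"wx": 0,"wy": 0,"wz": 0.1246},{"tx": 0,"ty": 0,"tz": 0,"wx": 0,"wy": 0,"wz": 0.1246},{"tx": 0,"ty": 0,"tz": 0,"wx": 0,"wy": 0,"wz": 0.1246},{"tx": 0,"ty": 0,"tz": 0,"wx": 0,"wy": 0,"wz": 0.1246}]}}

```text
time_s: 2.2
ee_pos: [490.2, 109.9, 213.8]
ee_rot: [-180.0, 0.0, 69.1]
force: [-0.3, -0.4, 0.1]
gripper_width: 91.3
gripper_force: 0.0
```

Request:
{"fn": "move_arm", "kwargs": {"plan": [{"tx": 0,"ty": 0,"tz": 0,"wx": 0,"wy": 0,"wz": 0.1246},{"tx": 0,"ty": 0,"tz": 0,"wx": 0,"wy": 0,"wz": 0.1246},{"tx": 0,"ty": 0,"tz": 0,"wx": 0,"wy": 0,"wz": 0.1246},{"tx": 0,"ty": 0,"tz": 0,"wx": 0,"wy": 0,"wz": 0.1246},{"tx": 0,"ty": 0,"tz": 0,"wx": 0,"wy": 0,"wz": 0.1246},{"tx": 0,"ty": 0,"tz": 0,"wx": 0,"wy": 0,"wz": 0.1246},{"tx": 0,"ty": 0,"tz": 0,"wx": 0,"wy": 0,"wz": 0.1246},{"tx": 0,"ty": 0,"tz": 0,"wx": 0,"wy": 0,"wz": 0.1246},{"tx": 0,"ty": 0,"tz": 0,"wx": 0,"wy": 0,"wz": 0.1246},{"tx": 0,"ty": 0,"tz": 0,"wx": 0,"wy": 0,"wz": 0.1246},{"tx": 0,"ty": 0,"tz": 0,"wx": 0,"wy": 0,"wz": 0},{"tx": 0,"ty": 0,"tz": 0,"wx": 0,"wy": 0,"wz": 0}]}}

```text
time_s: 3.2
ee_pos: [490.2, 109.9, 213.8]
ee_rot: [-180.0, 0.0, -1.8]
force: [-0.9, -0.1, -0.1]
gripper_width: 91.2
gripper_force: 0.0
```

Run:
```python
from h import *
import pickle
f=grab_frame("wrist"); pickle.dump(f,open("w1.pkl","wb")); save(f,"w2.png",k=1.42)
print(ray(f,280,210)); s=env.state(); print(s["ee_pos"],s["ee_rot"],s["qpos"],s["time_s"])
```

```text
(array([555.92862065, 108.31328732, 384.86343264]), array([-0.24659752, -0.01703842, -0.96896819]))
[490.19267036 109.90831232 213.84125585] [-1.79997049e+02  1.50146552e-02 -1.79968558e+00] [1.13216223e+01 1.17750930e+01 9.88003316e+01 6.71030093e-03
 6.94385282e+01 1.03118951e+02] 3.25
```

View pics/w2.png

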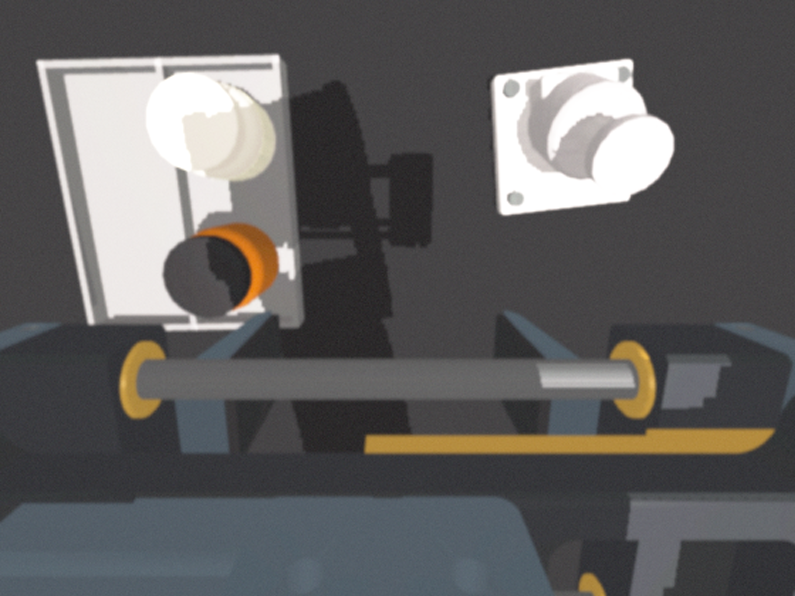

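The wrist picture shows the tray (outer rim corners at about 38,63 / 284,55 / 302,326 / 88,325, empty bay on the left, jars at 190,120 and 210,270). It also shows the die (bolts at 511,88 / 624,74 / 515,198) with its leaning cap ellipse centred at about (634,155). Measuring these.

```bash
cat > m2.py <<'E'
from h import *
import pickle
fs=pickle.load(open("f0.pkl","rb")); t=fs["top"]; s=fs["side"]; w=pickle.load(open("w1.pkl","rb"))
k=1.42
g=lambda f:cv2.cvtColor(f["color"],cv2.COLOR_RGB2GRAY)
print("tray corners z25",[onz(w,u/k,v/k,25).round(1) for u,v in((38,63),(284,55),(302,326),(88,325))])
# refine: subpix corners
pts=np.array([[38,63],[284,55],[493,75],[632,60],[500,214]],np.float32)/k
sp=cv2.cornerSubPix(g(w),pts.reshape(-1,1,2).copy(),(4,4),(-1,-1),(3,50,.01)).reshape(-1,2)
print(sp*k)
print("tray sub",[onz(w,*p,25).round(1) for p in sp[:2]],"base",[onz(w,*p,16).round(1) for p in sp[2:]])
# bolts
for u,v in((511,88),(624,74),(515,198)):
    x,y=int(u/k),int(v/k); p=g(w)[y-7:y+8,x-7:x+8].astype(float); m=np.clip(225-p,0,None); m[m<25]=0
    yy,xx=np.mgrid[-7:8,-7:8]; c=(x+(m*xx).sum()/m.sum(),y+(m*yy).sum()/m.sum()); print("bolt",np.array(c)*k,onz(w,*c,18).round(1))
# cap ellipse in wrist
for th in(235,245,250):
    m=(g(w)>th).astype(np.uint8); m[:, :405]=0; m[:70]=0;m[160:]=0
    c,_=cv2.findContours(m,0,1)
    for q in c:
        if cv2.contourArea(q)>500: print(th,cv2.contourArea(q),cv2.fitEllipse(cv2.convexHull(q)))
for nm,f,(x0,y0,x1,y1) in(("wrist",w,(340,35,485,160)),("top",t,(222,185,280,235)),("side",s,(270,175,335,235))):
    cv2.imwrite("pics/c_%s.png"%nm,cv2.resize(f["color"][y0:y1,x0:x1],(0,0),fx=5 if nm!="wrist" else 3,fy=5 if nm!="wrist" else 3,interpolation=2)[...,::-1])
a=[cv2.resize(cv2.imread("pics/c_%s.png"%n),(400,int(400*r))) for n,r in(("top",50/58),("side",60/65))]
cv2.imwrite("pics/caps.png",np.hstack([x[:344] for x in a]))
E
python3 m2.py
```

```text
tray corners z25 [array([660.7, 375.8,  25. ]), array([660.5, 184.8,  25. ]), array([441.3, 188. ,  25. ]), array([448. , 379.2,  25. ])]
[[ 35.5684    59.96682 ]
 [284.        55.      ]
 [495.1706    74.70337 ]
 [631.6896    59.150352]
 [500.5235   214.11304 ]]
tray sub [array([662.9, 377.2,  25. ]), array([660.5, 184.8,  25. ])] base [array([643.7,  19.5,  16. ]), array([651.7, -88.2,  16. ]), array([533.9,  11.6,  16. ])]
bolt [510.0844909   88.41247471] [632.8   7.7  18. ]
bolt [627.92415513  74.01349235] [640.5 -85.3  18. ]
bolt [513.46096637 197.78842964] [547.3   1.6  18. ]
235 2602.5 ((439.3150329589844, 114.1611557006836), (45.7133903503418, 83.45160675048828), 50.927738189697266)
245 2549.5 ((438.7862854003906, 114.6001968383789), (45.27349090576172, 82.25726318359375), 50.997337341308594)
250 2491.5 ((438.6843566894531, 114.97554016113281), (44.83026885986328, 83.4963607788086), 50.150184631347656)
```

View pics/caps.png

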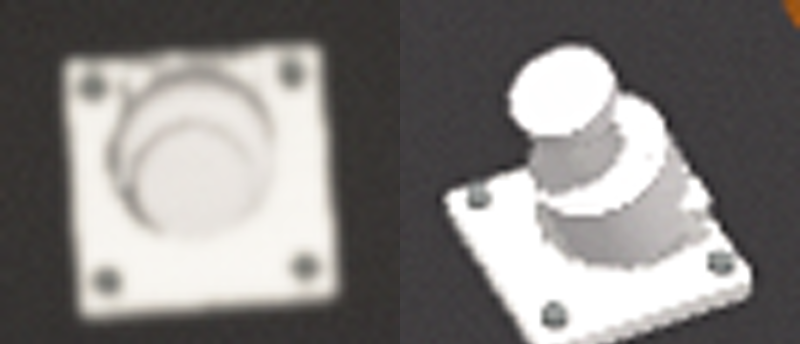

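```bash
cat > m3.py <<'E'
from h import *
import pickle
fs=pickle.load(open("f0.pkl","rb")); t=fs["top"]; s=fs["side"]; w=pickle.load(open("w1.pkl","rb"))
pt,ps,pw=(250.4,211.3),(296.5,189.8),(446.1,109.2)
for n,a in(("tw",tri(t,pt,w,pw)),("ts",tri(t,pt,s,ps)),("sw",tri(s,ps,w,pw))): print(n,a)
C=np.array([592.8,-38.3,0]); y=np.radians(4.2); R=np.array([[np.cos(y),-np.sin(y),0],[np.sin(y),np.cos(y),0],[0,0,1]])
X=np.mean([tri(t,pt,w,pw)[0],tri(s,ps,w,pw)[0],tri(t,pt,s,ps)[0]],0); print("cap",X,"in die",R.T@(X-C))
k=1.42
print("divider",[onz(w,u/k,v/k,25).round(1) for u,v in((160,63),(192,300))],"left wall inner top",[onz(w,u/k,v/k,25).round(1) for u,v in((46,70),(95,322))],"right rim",[onz(w,u/k,v/k,25).round(1) for u,v in((279,60),(298,320))],"far rim",onz(w,160/k,58/k,25))
E
python3 m3.py
```

```text
tw (array([572.04790632, -43.40814703, 112.31296249]), np.float64(1.9117397776268672))
ts (array([571.38292492, -43.47191155, 114.66437472]), np.float64(1.4866321796058595))
sw (array([572.6751353 , -42.74143513, 113.91577166]), np.float64(0.41732708785181194))
cap [572.03532218 -43.20716457 113.63103629] in die [-21.06830569  -3.3732187  113.63103629]
divider [array([657.8, 281.3,  25. ]), array([468.2, 283. ,  25. ])] left wall inner top [array([655.6, 370.7,  25. ]), array([450.6, 372.4,  25. ])] right rim [array([657.1, 189. ,  25. ]), array([447. , 191.2,  25. ])] far rim [661.29318598 280.78235488  25.        ]
```

Request:
{"fn": "move_arm", "kwargs": {"plan": [{"tx": -0.42,"ty": 3.93,"tz": 0,"wx": 0,"wy": 0,"wz": 0},{"tx": -0.42,"ty": 3.93,"tz": 0,"wx": 0,"wy": 0,"wz": 0},{"tx": -0.42,"ty": 3.93,"tz": 0,"wx": 0,"wy": 0,"wz": 0},{"tx": -0.42,"ty": 3.93,"tz": 0,"wx": 0,"wy": 0,"wz": 0},{"tx": -0.42,"ty": 3.93,"tz": 0,"wx": 0,"wy": 0,"wz": 0},{"tx": -0.42,"ty": 3.93,"tz": 0,"wx": 0,"wy": 0,"wz": 0},{"tx": -0.42,"ty": 3.93,"tz": 0,"wx": 0,"wy": 0,"wz": 0},{"tx": -0.42,"ty": 3.93,"tz": 0,"wx": 0,"wy": 0,"wz": 0},{"tx": -0.42,"ty": 3.93,"tz": 0,"wx": 0,"wy": 0,"wz": 0},{"tx": -0.42,"ty": 3.93,"tz": 0,"wx": 0,"wy": 0,"wz": 0},{"tx": -0.42,"ty": 3.93,"tz": 0,"wx": 0,"wy": 0,"wz": 0},{"tx": 0,"ty": 0,"tz": 0,"wx": 0,"wy": 0,"wz": 0}]}}

```text
time_s: 4.25
ee_pos: [428.4, -327.0, 213.7]
ee_rot: [179.8, -0.0, -2.2]
force: [0.4, -0.1, -0.6]
gripper_width: 91.3
gripper_force: 0.0
```

```bash
cat > m4.py <<'E'
from h import *
import pickle
f=grab_frame("wrist"); pickle.dump(f,open("w2.pkl","wb")); save(f,"w3.png",k=1.42)
s=env.state(); print(s["ee_pos"],s["ee_rot"],s["qpos"],s["time_s"])
hsv=cv2.cvtColor(f["color"],cv2.COLOR_RGB2HSV)
for n,lo,hi,z in(("wood",(8,50,120),(19,200,255),64),("white",(0,0,235),(180,30,255),100)):
    m=cv2.inRange(hsv,lo,hi); m[222:]=0
    q=max(cv2.findContours(m,0,1)[0],key=cv2.contourArea); r=cv2.minAreaRect(q); b=cv2.boxPoints(r)
    print(n,r,cv2.contourArea(q),[onz(f,*p,z)[:2].round(1) for p in b]); c,R=cv2.minEnclosingCircle(q); print(c,R,onz(f,*c,z))
E
python3 m4.py
```

```text
[ 428.58434463 -323.61833433  213.48302975] [ 1.79980121e+02  8.48432791e-03 -2.13223896e+00] [-3.82698076e+01  1.49086171e+01  9.46035137e+01 -2.23413014e-02
  7.04829995e+01  5.38698929e+01] 4.3
wood ((266.0, 132.5), (115.0, 26.0), 90.0) 2539.0 [array([ 553. , -311.9]), array([ 552., -338.]), array([ 435.1, -334.3]), array([ 436.2, -305.8])]
(266.0, 132.5) 58.053955078125 [ 496.66186532 -322.60523695   64.        ]
white ((264.0, 33.0), (66.0, 74.0), 90.0) 4152.5 [array([ 605.8, -294.9]), array([ 603.6, -357.3]), array([ 552.2, -356.6]), array([ 554.6, -291.2])]
(263.9285583496094, 26.64285659790039) 40.1763801574707 [ 584.5510824  -325.16398977  100.        ]
```

View pics/w3.png

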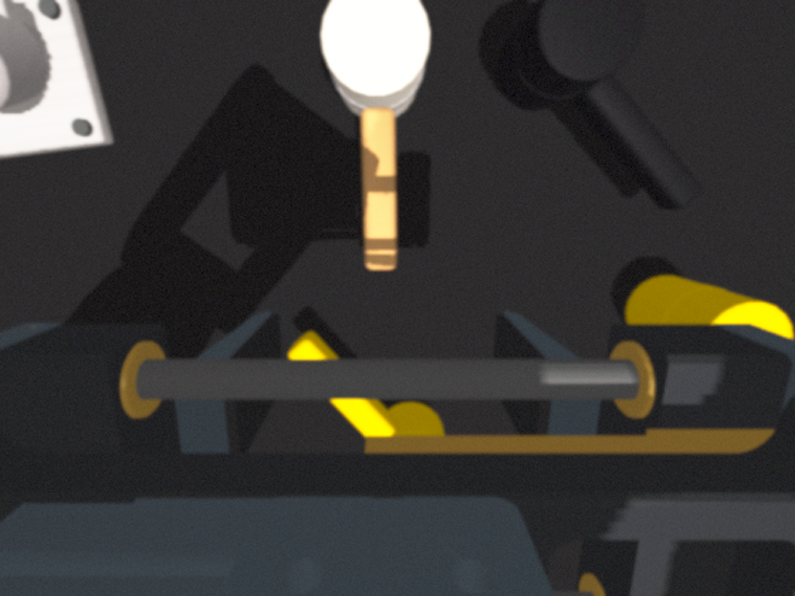

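The picture shows the white head at (376,35) with its handle down to (380,268), and a clear gap to the black mallet at (580,35) and the yellow ones. Head axis is (584.5,-325), yaw -2.4°. I go over the grip point and descend.

Request:
{"fn": "move_arm", "kwargs": {"plan": [{"tx": 3.07,"ty": 0,"tz": 0,"wx": 0,"wy": 0,"wz": 0.01},{"tx": 3.07,"ty": 0,"tz": 0,"wx": 0,"wy": 0,"wz": 0},{"tx": 3.07,"ty": 0,"tz": 0,"wx": 0,"wy": 0,"wz": 0},{"tx": 0,"ty": 0,"tz": 0,"wx": 0,"wy": 0,"wz": 0},{"tx": 0,"ty": 0,"tz": 3.6,"wx": 0,"wy": 0,"wz": 0},{"tx": 0,"ty": 0,"tz": 3.6,"wx": 0,"wy": 0,"wz": 0},{"tx": 0,"ty": 0,"tz": 3.6,"wx": 0,"wy": 0,"wz": 0},{"tx": 0,"ty": 0,"tz": 3.6,"wx": 0,"wy": 0,"wz": 0},{"tx": 0,"ty": 0,"tz": 2.4,"wx": 0,"wy": 0,"wz": 0},{"tx": 0,"ty": 0,"tz": 1.4,"wx": 0,"wy": 0,"wz": 0},{"tx": 0,"ty": 0,"tz": 0,"wx": 0,"wy": 0,"wz": 0},{"tx": 0,"ty": 0,"tz": 0,"wx": 0,"wy": 0,"wz": 0}]}}

```text
time_s: 5.3
ee_pos: [520.9, -323.1, 31.6]
ee_rot: [-179.9, 0.1, -2.4]
force: [-0.3, -0.4, 0.6]
gripper_width: 91.0
gripper_force: 0.0
```

Request:
{"fn": "move_arm", "kwargs": {"plan": [{"tx": 0,"ty": 0,"tz": 0,"wx": 0,"wy": 0,"wz": 0},{"tx": 0,"ty": 0,"tz": 0,"wx": 0,"wy": 0,"wz": 0},{"tx": 0,"ty": 0,"tz": 0,"wx": 0,"wy": 0,"wz": 0},{"tx": 0,"ty": 0,"tz": 0,"wx": 0,"wy": 0,"wz": 0},{"tx": 0,"ty": 0,"tz": 0,"wx": 0,"wy": 0,"wz": 0},{"tx": 0,"ty": 0,"tz": 0,"wx": 0,"wy": 0,"wz": 0},{"tx": 0,"ty": 0,"tz": 0,"wx": 0,"wy": 0,"wz": 0},{"tx": 0,"ty": 0,"tz": 0,"wx": 0,"wy": 0,"wz": 0}], "gripper": 0, "force": 60}}

```text
time_s: 5.97
ee_pos: [521.3, -324.4, 32.0]
ee_rot: [-180.0, -0.0, -2.5]
force: [-1.2, -0.3, -0.7]
gripper_width: 40.6
gripper_force: 0.0
```

Request:
{"fn": "move_arm", "kwargs": {"plan": [{"tx": 0,"ty": 0,"tz": 0,"wx": 0,"wy": 0,"wz": 0},{"tx": 0,"ty": 0,"tz": 0,"wx": 0,"wy": 0,"wz": 0},{"tx": 0,"ty": 0,"tz": 0,"wx": 0,"wy": 0,"wz": 0},{"tx": 0,"ty": 0,"tz": 0,"wx": 0,"wy": 0,"wz": 0},{"tx": 0,"ty": 0,"tz": 0,"wx": 0,"wy": 0,"wz": 0},{"tx": 0,"ty": 0,"tz": 0,"wx": 0,"wy": 0,"wz": 0}]}}

```text
time_s: 6.47
ee_pos: [521.2, -324.4, 31.8]
ee_rot: [-180.0, 0.0, -2.5]
force: [0.2, -0.3, -0.4]
gripper_width: 24.0
gripper_force: 60.0
```

Request:
{"fn": "move_arm", "kwargs": {"plan": [{"tx": 0,"ty": 0,"tz": -0.5,"wx": 0,"wy": 0,"wz": 0},{"tx": 0,"ty": 0,"tz": -1,"wx": 0,"wy": 0,"wz": 0},{"tx": 0,"ty": 0,"tz": -1.5,"wx": 0,"wy": 0,"wz": 0},{"tx": 0,"ty": 0,"tz": -1.5,"wx": 0,"wy": 0,"wz": 0},{"tx": 0,"ty": 0,"tz": -1,"wx": 0,"wy": 0,"wz": 0},{"tx": 0,"ty": 0,"tz": -0.5,"wx": 0,"wy": 0,"wz": 0},{"tx": 0,"ty": 0,"tz": 0,"wx": 0,"wy": 0,"wz": 0},{"tx": 0,"ty": 0,"tz": 0,"wx": 0,"wy": 0,"wz": 0}]}}

```text
time_s: 7.13
ee_pos: [520.9, -324.1, 91.7]
ee_rot: [-180.0, 0.0, -2.5]
force: [-0.4, 1.0, -4.7]
gripper_width: 24.0
gripper_force: 60.0
```

Run:
```python
from h import *
import pickle
f={n:grab_frame(n) for n in("side","wrist","top")}; pickle.dump(f,open("lift.pkl","wb"))
A=cv2.resize(f["side"]["color"][210:330,270:380],None,fx=3.5,fy=3.5); B=cv2.resize(f["wrist"]["color"],(560,420))
cv2.imwrite("pics/lift.png",np.hstack([A,B[:,180:400].repeat(1,1)])[...,::-1]); s=env.state(); print({k:np.round(s[k],1) for k in s})
```

```text
{'time_s': np.float64(7.3), 'qpos': array([-33. ,  27.3,  94.2,   0. ,  58.6,  59.6]), 'qvel': array([-0. ,  0.1, -0.2, -0. , -0.1,  0. ]), 'effort': array([  0. , -50.2, -22.4,   0.2,  -0.3,  -0. ]), 'ee_pos': array([ 520.7, -323.9,   90.9]), 'ee_rot': array([-1.799e+02,  1.000e-01, -2.500e+00]), 'force': array([ 0.2,  0.4, -4.5]), 'torque': array([-0. ,  0.4, -0.1]), 'gripper_force': np.float64(60.0), 'gripper_width': np.float64(23.7)}
```

View pics/lift.png

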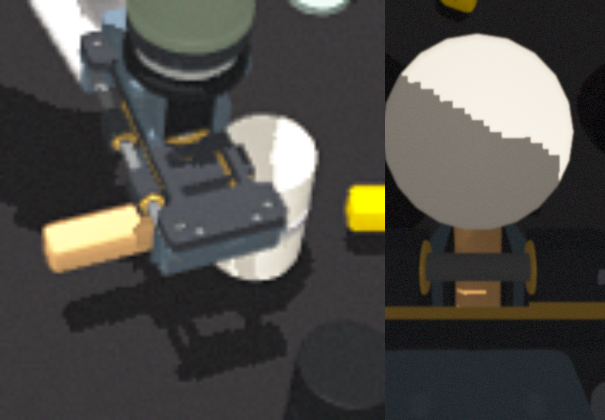

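The mallet is lifted and level: the side crop shows the head at (265,195) and handle end at (85,235), and the wrist crop shows the head centred at (480,130) over the handle. Moving to hover 90 mm out along the plunger axis, tilted 0.40 rad.

Request:
{"fn": "move_arm", "kwargs": {"plan": [{"tx": 0,"ty": 0,"tz": -2.0,"wx": 0,"wy": 0,"wz": 0},{"tx": -0.4,"ty": -1.5,"tz": -3.0,"wx": 0,"wy": 0,"wz": 0},{"tx": -0.7,"ty": -3,"tz": -2.5,"wx": 0,"wy": 0,"wz": 0},{"tx": -0.9,"ty": -3.6,"tz": -1.5,"wx": 0,"wy": 0,"wz": 0},{"tx": -0.9,"ty": -3.6,"tz": -1,"wx": 0,"wy": 0,"wz": 0},{"tx": -0.9,"ty": -3.6,"tz": -0.95,"wx": 0,"wy": 0,"wz": 0},{"tx": -0.9,"ty": -3.6,"tz": 0,"wx": 0,"wy": 0,"wz": 0},{"tx": -0.8,"ty": -3.6,"tz": 0,"wx": 0,"wy": 0,"wz": 0},{"tx": -0.7,"ty": -3,"tz": 0,"wx": 0,"wy": 0,"wz": 0},{"tx": -0.4,"ty": -1.58,"tz": 0,"wx": 0,"wy": 0,"wz": 0},{"tx": 0,"ty": 0,"tz": 0,"wx": 0,"wy": 0,"wz": -0.06},{"tx": 0,"ty": 0,"tz": 0,"wx": 0,"wy": 0,"wz": -0.055}]}}

```text
time_s: 8.28
ee_pos: [466.6, -49.5, 201.0]
ee_rot: [-180.0, 0.1, 4.3]
force: [1.3, -1.1, -4.1]
gripper_width: 23.6
gripper_force: 60.0
```

Request:
{"fn": "move_arm", "kwargs": {"plan": [{"tx": 0,"ty": 0,"tz": 0,"wx": 0,"wy": 0.06,"wz": 0},{"tx": 0,"ty": 0,"tz": 0,"wx": 0,"wy": 0.1,"wz": 0},{"tx": 0,"ty": 0,"tz": 0,"wx": 0,"wy": 0.1,"wz": 0},{"tx": 0,"ty": 0,"tz": 0,"wx": 0,"wy": 0.1,"wz": 0},{"tx": 0,"ty": 0,"tz": 0,"wx": 0,"wy": 0.04,"wz": 0},{"tx": 0,"ty": 0,"tz": 0,"wx": 0,"wy": 0,"wz": 0},{"tx": 0,"ty": 0,"tz": 0,"wx": 0,"wy": 0,"wz": 0},{"tx": 0,"ty": 0,"tz": 0,"wx": 0,"wy": 0,"wz": 0}]}}

```text
time_s: 8.95
ee_pos: [468.0, -51.0, 201.7]
ee_rot: [180.0, -22.9, 4.1]
force: [-0.0, 0.4, -5.1]
gripper_width: 23.4
gripper_force: 60.0
```

```bash
cat > m5.py <<'E'
from h import *
import pickle
from scipy.spatial.transform import Rotation as Ro
f={n:grab_frame(n) for n in("side","wrist","top")}; pickle.dump(f,open("hov.pkl","wb"))
s=env.state(); p=s["ee_pos"]; R=Ro.from_euler("xyz",s["ee_rot"],degrees=True).as_matrix()
ps=np.radians(4.2); n=np.array([-np.sin(.4)*np.cos(ps),-np.sin(.4)*np.sin(ps),np.cos(.4)])
ex=np.array([np.cos(.4)*np.cos(ps),np.cos(.4)*np.sin(ps),np.sin(.4)]); Rt=np.c_[ex,np.cross(-n,ex),-n]
X=np.array([572,-43.2,113.6]); T=X-63.3*ex+31.8*n
print(s["time_s"],p.round(1),s["ee_rot"].round(2),s["qpos"].round(1)); print("to contact, tool mm",(R.T@(T-p)).round(1),"rotvec",Ro.from_matrix(R.T@Rt).as_rotvec().round(4))
# predicted head disc top (face 100 above lower face) and its pixels vs seen
top=p+R@[63.3,0,31.8-100]; low=p+R@[63.3,0,31.8]; end=p+R@[63.3-150,0,31.8-50]
for k in f: print(k,"headtop",proj(f[k],top).round(1),"face",proj(f[k],low).round(1),"end",proj(f[k],end).round(1))
A=cv2.resize(f["side"]["color"][140:245,215:335],None,fx=3.3,fy=3.3); B=cv2.resize(f["wrist"]["color"][0:300,100:460],None,fx=1.1,fy=1.1)
o=np.zeros((350,800,3),np.uint8); o[:A.shape[0],:A.shape[1]]=A[:350]; o[:B.shape[0],400:400+B.shape[1]]=B[:350,:400]
cv2.imwrite("pics/hov.png",o[...,::-1])
E
python3 m5.py
```

```text
9.1 [468.3 -50.9 201.6] [-180.    -22.9     4.07] [-12.   -1.1 119.6   9.7  39.8  67.6]
to contact, tool mm [-1.8 -0.2 89.7] rotvec [ 0.0009  0.0003 -0.0021]
side headtop [271.5 144.8] face [285.7 169.8] end [228.7 189.4]
wrist headtop [274.1 143. ] face [273.4 139. ] end [273.3 387.6]
top headtop [249.3 226.6] face [250.  217.4] end [253.7 278.8]
```

View pics/hov.png

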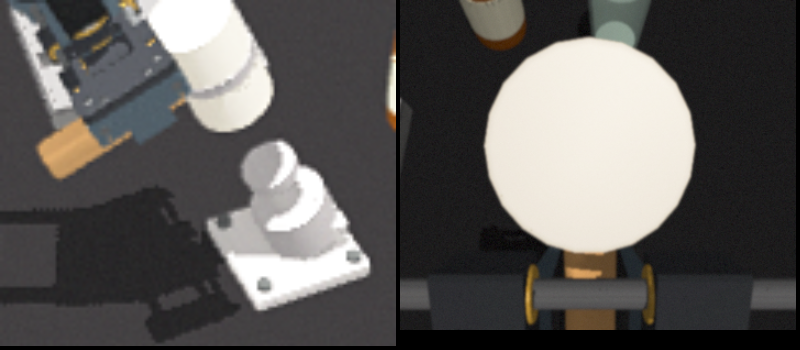

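The crop shows the mallet tilted and square above the cap: side view face centre at about (233,100) with cap face at (268,163), head disc in the wrist view at (590,145). The head sits about 4 mm further along tool x than assumed, so I correct tx by -0.4. First blow: contact is at about 90 mm, so I stop at about 102 mm and reverse at once.

Request:
{"fn": "move_arm", "kwargs": {"plan": [{"tx": -0.4,"ty": 0,"tz": 1.5,"wx": 0,"wy": 0,"wz": 0},{"tx": 0,"ty": 0,"tz": 2.7,"wx": 0,"wy": 0,"wz": 0},{"tx": 0,"ty": 0,"tz": 2.9,"wx": 0,"wy": 0,"wz": 0},{"tx": 0,"ty": 0,"tz": 3.1,"wx": 0,"wy": 0,"wz": 0},{"tx": 0,"ty": 0,"tz": -2.0,"wx": 0,"wy": 0,"wz": 0},{"tx": 0,"ty": 0,"tz": -3.0,"wx": 0,"wy": 0,"wz": 0},{"tx": 0,"ty": 0,"tz": -3.0,"wx": 0,"wy": 0,"wz": 0},{"tx": 0,"ty": 0,"tz": -2.2,"wx": 0,"wy": 0,"wz": 0},{"tx": 0,"ty": 0,"tz": 0,"wx": 0,"wy": 0,"wz": 0},{"tx": 0,"ty": 0,"tz": 0,"wx": 0,"wy": 0,"wz": 0}]}}

```text
time_s: 9.93
ee_pos: [464.7, -51.3, 200.8]
ee_rot: [180.0, -23.1, 4.1]
force: [-0.4, 0.7, -5.0]
gripper_width: 23.8
gripper_force: 60.0
```

```bash
cat > m6.py <<'E'
from h import *
import pickle
from scipy.spatial.transform import Rotation as Ro
def capd(f):
    m=(cv2.cvtColor(f["color"],cv2.COLOR_RGB2GRAY)>150).astype(np.uint8)
    n,l=cv2.connectedComponents(m); k=l[222,300]   # component with the white base/collar/cap
    ys,xs=np.nonzero(l==k); sel=xs>285; top=ys[(xs>288)&(xs<325)].min(); up=(ys<204)
    row=[xs[ys==r].min() for r in range(180,205) if (ys==r).any()]
    return top, row
ps=np.radians(4.2); n=np.array([-np.sin(.4)*np.cos(ps),-np.sin(.4)*np.sin(ps),np.cos(.4)])
ey=np.array([-np.sin(ps),np.cos(ps),0]); ex=np.cross(ey,n); X=np.array([572,-43.2,113.6])
def pred(f,d):
    c=[proj(f,X+d*n+24*(np.cos(a)*ex+np.sin(a)*ey)) for a in np.linspace(0,6.28,60)]; c=np.array(c); return c[:,1].min().round(1),c[:,0].min().round(1)
if __name__=="__main__":
    f0=pickle.load(open("hov.pkl","rb")); print("before",capd(f0["side"])); 
    f={k:grab_frame(k) for k in("side","wrist","top")}; pickle.dump(f,open("b.pkl","wb")); print("now",capd(f["side"]))
    for d in(0,-10,-15,-20,-28): print(d,pred(f["side"],d))
    s=env.state(); p=s["ee_pos"]; R=Ro.from_euler("xyz",s["ee_rot"],degrees=True).as_matrix()
    print(s["time_s"],p.round(1),s["ee_rot"].round(2),s["force"].round(1),s["gripper_width"],"contact orig at tz",(R.T@(X-63.3*ex+31.8*n-p)).round(1))
    for nm,g in(("before",f0["wrist"]),("now",f["wrist"])):
        m=((cv2.cvtColor(g["color"],cv2.COLOR_RGB2GRAY)>190)*255).astype(np.uint8); m[260:]=0
        q=max(cv2.findContours(m,0,1)[0],key=cv2.contourArea); print(nm,"head disc",cv2.minEnclosingCircle(q))
E
python3 m6.py
```

```text
before (np.int64(183), [np.int64(296), np.int64(294), np.int64(292), np.int64(291), np.int64(290), np.int64(289), np.int64(289), np.int64(289), np.int64(289), np.int64(289), np.int64(289), np.int64(289), np.int64(290), np.int64(291), np.int64(292), np.int64(292), np.int64(292), np.int64(292), np.int64(291), np.int64(291), np.int64(289), np.int64(286)])
now (np.int64(187), [np.int64(298), np.int64(297), np.int64(295), np.int64(294), np.int64(293), np.int64(292), np.int64(291), np.int64(291), np.int64(291), np.int64(291), np.int64(291), np.int64(292), np.int64(292), np.int64(292), np.int64(291), np.int64(291), np.int64(289), np.int64(285)])
0 (np.float64(183.0), np.float64(288.2))
-10 (np.float64(185.1), np.float64(289.5))
-15 (np.float64(186.1), np.float64(290.1))
-20 (np.float64(187.2), np.float64(290.7))
-28 (np.float64(188.8), np.float64(291.6))
10.0833 [463.1 -50.8 198. ] [-179.93  -22.72    4.04] [-0.6 -0.9 -4.6] 24.03458170466174 contact orig at tz [ 4.7  0.4 88.5]
before head disc ((273.13800048828125, 131.86569213867188), 97.63378143310547)
now head disc ((273.1440734863281, 132.21231079101562), 97.96540832519531)
```

Request:
{"fn": "move_arm", "kwargs": {"plan": [{"tx": 0,"ty": 0,"tz": 1.8,"wx": 0,"wy": 0,"wz": 0},{"tx": 0,"ty": 0,"tz": 3.2,"wx": 0,"wy": 0,"wz": 0},{"tx": 0,"ty": 0,"tz": 3.4,"wx": 0,"wy": 0,"wz": 0},{"tx": 0,"ty": 0,"tz": 3.0,"wx": 0,"wy": 0,"wz": 0}]}}

```text
time_s: 10.42
ee_pos: [507.9, -47.7, 92.4]
ee_rot: [-180.0, -22.8, 4.0]
force: [-6.1, 4.9, 8.9]
gripper_width: 23.5
gripper_force: 60.0
```

Request:
{"fn": "move_arm", "kwargs": {"plan": [{"tx": 0,"ty": 0,"tz": -2.0,"wx": 0,"wy": 0,"wz": 0},{"tx": 0,"ty": 0,"tz": -3.4,"wx": 0,"wy": 0,"wz": 0},{"tx": 0,"ty": 0,"tz": -3.4,"wx": 0,"wy": 0,"wz": 0},{"tx": 0,"ty": 0,"tz": -2.6,"wx": 0,"wy": 0,"wz": 0},{"tx": 0,"ty": 0,"tz": 0,"wx": 0,"wy": 0,"wz": 0},{"tx": 0,"ty": 0,"tz": 0,"wx": 0,"wy": 0,"wz": 0}]}}

```text
time_s: 10.92
ee_pos: [463.9, -51.2, 199.7]
ee_rot: [180.0, -23.0, 4.0]
force: [-0.6, -0.3, -5.9]
gripper_width: 23.9
gripper_force: 60.0
```

```bash
cp b.pkl b1.pkl
cat > m7.py <<'E'
from m6 import *
def edge(f):  # subpixel upper rim of the cap, per column
    g=cv2.GaussianBlur(cv2.cvtColor(f["color"],cv2.COLOR_RGB2GRAY),(3,1),0).astype(float); o=[]
    for c in range(296,305):
        col=g[176:200,c]; i=np.argmax(col>150); o.append(176+i-1+(150-col[i-1])/(col[i]-col[i-1]))
    return np.array(o).round(2)
for n in("hov","b1","b"): print(n,edge(pickle.load(open(n+".pkl","rb"))["side"]))
f=pickle.load(open("b.pkl","rb"))["side"]; 
for d in(0,-28):
    c=np.array([proj(f,X+d*n_+24*(np.cos(a)*ex+np.sin(a)*ey)) for n_ in [n] for a in np.linspace(-3.14,3.14,720)])
E
sed -i 's/^for n in/for nm in/; s/print(n,edge(pickle.load(open(n+/print(nm,edge(pickle.load(open(nm+/; /^f=pickle/,$d' m7.py
cat >> m7.py <<'E'
f=pickle.load(open("b.pkl","rb"))["side"]
for d in(0,-10,-20,-28):
    c=np.array([proj(f,X+d*n+24*(np.cos(a)*ex+np.sin(a)*ey)) for a in np.linspace(-3.14,3.14,2000)])
    print(d,[c[abs(c[:,0]-u)<.3][:,1].min().round(2) for u in range(296,305)])
E
python3 m6.py; python3 m7.py
```

```text
before (np.int64(183), [np.int64(296), np.int64(294), np.int64(292), np.int64(291), np.int64(290), np.int64(289), np.int64(289), np.int64(289), np.int64(289), np.int64(289), np.int64(289), np.int64(289), np.int64(290), np.int64(291), np.int64(292), np.int64(292), np.int64(292), np.int64(292), np.int64(291), np.int64(291), np.int64(289), np.int64(286)])
now (np.int64(189), [np.int64(299), np.int64(298), np.int64(296), np.int64(295), np.int64(294), np.int64(293), np.int64(293), np.int64(292), np.int64(292), np.int64(292), np.int64(292), np.int64(292), np.int64(291), np.int64(291), np.int64(289), np.int64(286)])
0 (np.float64(183.0), np.float64(288.2))
-10 (np.float64(185.1), np.float64(289.5))
-15 (np.float64(186.1), np.float64(290.1))
-20 (np.float64(187.2), np.float64(290.7))
-28 (np.float64(188.8), np.float64(291.6))
11.0667 [462.7 -50.7 197.2] [-179.91  -22.64    4.03] [-0.4 -0.6 -5.2] 23.835140316584877 contact orig at tz [ 5.5  0.5 87.9]
before head disc ((273.13800048828125, 131.86569213867188), 97.63378143310547)
now head disc ((272.7962646484375, 135.54470825195312), 99.561012
[... 248 characters left out ...]
83.06), np.float64(182.98), np.float64(182.98), np.float64(183.07), np.float64(183.29), np.float64(183.67), np.float64(184.29), np.float64(185.31)]
-10 [np.float64(185.68), np.float64(185.38), np.float64(185.19), np.float64(185.09), np.float64(185.09), np.float64(185.16), np.float64(185.35), np.float64(185.72), np.float64(186.29)]
-20 [np.float64(188.24), np.float64(187.82), np.float64(187.5), np.float64(187.29), np.float64(187.18), np.float64(187.17), np.float64(187.22), np.float64(187.4), np.float64(187.74)]
-28 [np.float64(190.38), np.float64(189.84), np.float64(189.42), np.float64(189.12), np.float64(188.92), np.float64(188.82), np.float64(188.82), np.float64(188.88), np.float64(189.08)]
```

Blow 1 drove it about 19 mm and blow 2 brought the total to about 29 mm, so it is near home. The mallet has tipped about 1.4° in the grip. I correct that and give a third blow to confirm the stop by force.

Request:
{"fn": "move_arm", "kwargs": {"plan": [{"tx": 0.1,"ty": 0,"tz": 1.8,"wx": 0,"wy": -0.02,"wz": 0},{"tx": 0,"ty": 0,"tz": 3.4,"wx": 0,"wy": 0,"wz": 0},{"tx": 0,"ty": 0,"tz": 3.4,"wx": 0,"wy": 0,"wz": 0},{"tx": 0,"ty": 0,"tz": 2.6,"wx": 0,"wy": 0,"wz": 0},{"tx": 0,"ty": 0,"tz": 0.7,"wx": 0,"wy": 0,"wz": 0}]}}

```text
time_s: 11.48
ee_pos: [505.4, -47.3, 84.4]
ee_rot: [-179.8, -21.1, 4.0]
force: [-29.1, -8.6, 25.3]
gripper_width: 24.0
gripper_force: 60.0
```

Request:
{"fn": "move_arm", "kwargs": {"plan": [{"tx": 0,"ty": 0,"tz": -2.4,"wx": 0,"wy": 0,"wz": 0},{"tx": 0,"ty": 0,"tz": -3.5,"wx": 0,"wy": 0,"wz": 0},{"tx": 0,"ty": 0,"tz": -3.4,"wx": 0,"wy": 0,"wz": 0},{"tx": 0,"ty": 0,"tz": -2.6,"wx": 0,"wy": 0,"wz": 0},{"tx": 0,"ty": 0,"tz": 0,"wx": 0,"wy": 0,"wz": 0},{"tx": 0,"ty": 0,"tz": 0,"wx": 0,"wy": 0,"wz": 0}]}}

```text
time_s: 11.98
ee_pos: [465.1, -51.1, 200.4]
ee_rot: [180.0, -21.8, 4.0]
force: [0.1, -0.6, -4.6]
gripper_width: 23.8
gripper_force: 60.0
```

```bash
cp b.pkl b2.pkl; python3 m6.py | grep -v before; sed -i 's/("hov","b1","b")/("hov","b1","b2","b")/' m7.py; python3 m7.py | head -4
```

```text
now (np.int64(189), [np.int64(299), np.int64(298), np.int64(296), np.int64(295), np.int64(294), np.int64(293), np.int64(293), np.int64(292), np.int64(292), np.int64(292), np.int64(292), np.int64(292), np.int64(291), np.int64(291), np.int64(289), np.int64(285)])
0 (np.float64(183.0), np.float64(288.2))
-10 (np.float64(185.1), np.float64(289.5))
-15 (np.float64(186.1), np.float64(290.1))
-20 (np.float64(187.2), np.float64(290.7))
-28 (np.float64(188.8), np.float64(291.6))
12.1333 [463.8 -50.7 197.7] [-179.91  -21.49    4.02] [-0.8  0.5 -4.4] 23.766721896530516 contact orig at tz [ 6.   0.5 87.8]
now head disc ((271.7789306640625, 142.76646423339844), 101.36505889892578)
hov [182.99 182.74 182.48 182.25 182.31 182.72 183.47 184.41 186.07]
b1 [188.2  187.18 186.53 186.38 186.32 186.35 186.55 186.88 187.43]
b2 [190.78 190.24 189.17 188.52 188.4  188.4  188.47 188.67 188.97]
b [190.76 190.34 189.27 188.55 188.4  188.4  188.47 188.66 188.97]
```

Force reached about 40 N with no further plunger motion (cap edge row 188.40 both times), so it is fully home. Next I work out how far the mallet tipped in the grip and the moves to the bay.

```bash
cat > m8.py <<'E'
from m6 import *
from scipy.optimize import brentq,least_squares
f0=pickle.load(open("hov.pkl","rb")); f=pickle.load(open("b.pkl","rb"))
def camtool(fr,p,r):
    R=Ro.from_euler("xyz",r,degrees=True).as_matrix(); return lambda q:proj(fr["wrist"],p+R@np.array(q))
P0=camtool(f0,np.array([468.3,-50.9,201.6]),[-180,-22.9,4.07])
s=env.state(); r=s["ee_rot"]; p=s["ee_pos"]; P1=camtool(f,p,r)
def pts(x0,th,z0): # head-top points (front/back/centre) in tool frame, nose-up th about the pads
    g=np.array([0,0,-19.]); R=Ro.from_rotvec([0,th,0]).as_matrix(); a=np.linspace(0,2*np.pi,40)
    return [g+R@(np.array([x0+33*np.cos(t),33*np.sin(t),z0-100])-g) for t in a]
def cr(P,*a):
    q=np.array([P(x) for x in pts(*a)],np.float32); c,R=cv2.minEnclosingCircle(q); return np.array([c[1],R])
sol=least_squares(lambda v:cr(P0,v[0],0,v[1])-[131.87,97.1],[64,32]); x0,z0=sol.x; print("x0,z0 from hov",sol.x)
th=least_squares(lambda v:cr(P1,x0,v[0],z0)-[142.77,101.0],[.03]); print("theta",th.x,th.fun)
th2=least_squares(lambda v:cr(P1,66,v[0],31.8)-cr(P0,66,0,31.8)-[10.9,3.8],[.03]); print("theta rel",th2.x,th2.fun)
m=f["wrist"]; print("state",p.round(1),r.round(2),s["qpos"].round(1),s["time_s"])
E
python3 m8.py
```

```text
x0,z0 from hov [64.27951276 32.        ]
theta [0.03] [-5.38019897 -0.53703308]
theta rel [0.03] [-5.77873077 -3.61681824]
state [463.8 -50.7 197.7] [-179.91  -21.49    4.02] [-11.9  -0.7 119.4   8.9  41.   68.4] 12.1333
```

```bash
sed -i 's/q=np.array(\[P(x) for x in pts(\*a)\],np.float32); c,R=cv2.minEnclosingCircle(q); return np.array(\[c\[1\],R\])/q=np.array([P(x) for x in pts(*a)]); lo,hi=q.min(0),q.max(0); return np.array([(lo+hi)[1]\/2,(hi-lo)[0]\/2])/' m8.py; python3 m8.py
python3 - <<'E'
from h import *
import pickle
for n in("lift","hov","b1","b2","b"):
    g=pickle.load(open(n+".pkl","rb"))["wrist"]; m=((cv2.cvtColor(g["color"],cv2.COLOR_RGB2GRAY)>(190 if n!="lift" else 70))*255).astype(np.uint8); m[260:]=0
    q=max(cv2.findContours(m,0,1)[0],key=cv2.contourArea); print(n,cv2.boundingRect(q))
E
```

```text
x0,z0 from hov [64.38455152 32.50495143]
theta [0.07833191] [ 0.28838274 -0.75286497]
theta rel [0.07711254] [ 0.2170098  -0.54052724]
state [463.8 -50.7 197.7] [-179.91  -21.49    4.02] [-11.9  -0.7 119.4   8.9  41.   68.4] 12.1333
lift (177, 33, 192, 220)
hov (177, 35, 191, 195)
b1 (177, 35, 191, 195)
b2 (176, 36, 194, 199)
b (172, 42, 201, 201)
```

Request:
{"fn": "move_arm", "kwargs": {"plan": [{"tx": 0,"ty": 0,"tz": 0,"wx": 0,"wy": -0.05,"wz": 0},{"tx": 0,"ty": 0,"tz": 0,"wx": 0,"wy": -0.08,"wz": 0},{"tx": 0,"ty": 0,"tz": 0,"wx": 0,"wy": -0.09,"wz": 0},{"tx": 0,"ty": 0,"tz": 0,"wx": 0,"wy": -0.09,"wz": 0},{"tx": 0,"ty": 0,"tz": 0,"wx": 0,"wy": -0.09,"wz": 0},{"tx": 0,"ty": 0,"tz": 0,"wx": 0,"wy": -0.05,"wz": 0.039},{"tx": 0,"ty": 0,"tz": 0,"wx": 0,"wy": 0,"wz": 0.04}]}}

```text
time_s: 12.72
ee_pos: [467.6, -50.6, 197.6]
ee_rot: [179.8, 4.2, -0.5]
force: [1.0, 0.4, -4.2]
gripper_width: 23.6
gripper_force: 60.0
```

Request:
{"fn": "move_arm", "kwargs": {"plan": [{"tx": 0.63,"ty": -1.5,"tz": -0.05,"wx": 0,"wy": 0,"wz": 0},{"tx": 0.63,"ty": -3,"tz": -0.05,"wx": 0,"wy": 0,"wz": 0},{"tx": 0.63,"ty": -3.7,"tz": -0.05,"wx": 0,"wy": 0,"wz": 0},{"tx": 0.63,"ty": -3.7,"tz": -0.05,"wx": 0,"wy": 0,"wz": 0},{"tx": 0.63,"ty": -3.7,"tz": -0.05,"wx": 0,"wy": 0,"wz": 0},{"tx": 0.63,"ty": -3.7,"tz": -0.05,"wx": 0,"wy": 0,"wz": 0},{"tx": 0.63,"ty": -3.7,"tz": -0.05,"wx": 0,"wy": 0,"wz": 0},{"tx": 0.63,"ty": -3.7,"tz": -0.05,"wx": 0,"wy": 0,"wz": 0},{"tx": 0.63,"ty": -3.7,"tz": -0.05,"wx": 0,"wy": 0,"wz": 0},{"tx": 0.63,"ty": -3.7,"tz": -0.05,"wx": 0,"wy": 0,"wz": 0},{"tx": 0.63,"ty": -2.3,"tz": -0.05,"wx": 0,"wy": 0,"wz": 0},{"tx": 0.63,"ty": -1.54,"tz": -0.05,"wx": 0,"wy": 0,"wz": 0}]}}

```text
time_s: 13.72
ee_pos: [543.8, 331.6, 195.8]
ee_rot: [179.8, 4.2, -0.3]
force: [-0.1, -0.2, -4.2]
gripper_width: 23.7
gripper_force: 60.0
```

Request:
{"fn": "move_arm", "kwargs": {"plan": [{"tx": 0,"ty": 0,"tz": 0,"wx": 0,"wy": 0,"wz": 0},{"tx": 0,"ty": 0,"tz": 0,"wx": 0,"wy": 0,"wz": 0},{"tx": 0,"ty": 0,"tz": 0,"wx": 0,"wy": 0,"wz": 0}]}}

```text
time_s: 13.97
ee_pos: [543.5, 327.3, 197.2]
ee_rot: [179.6, 4.2, -0.5]
force: [-0.5, -0.5, -4.6]
gripper_width: 23.8
gripper_force: 60.0
```

```bash
cat > m9.py <<'E'
from h import *
import pickle
from scipy.spatial.transform import Rotation as Ro
f={k:grab_frame(k) for k in("side","wrist","top")}; pickle.dump(f,open("pl.pkl","wb"))
s=env.state(); p=s["ee_pos"]; R=Ro.from_euler("xyz",s["ee_rot"],degrees=True).as_matrix()
g=((cv2.cvtColor(f["wrist"]["color"],cv2.COLOR_RGB2GRAY)>120)*255).astype(np.uint8); g[260:]=0
c,_=cv2.findContours(g,0,1); print("disc",[cv2.boundingRect(q) for q in c if cv2.contourArea(q)>8000])
th=.076; M=R@Ro.from_rotvec([0,th,0]).as_matrix()
face=p+R@[68.6,0,26.4]; print(s["time_s"],p.round(1),s["ee_rot"].round(2),"face",face.round(1),"mallet axes x",M[:,0].round(3),"z",(-M[:,2]).round(3),s["force"].round(1))
end=face-150*M[:,0]; print("end x,y",end.round(1))
print("shift to target, tool cm (xy) ",(R.T@(np.array([609.5,327.5,face[2]])-face)/10).round(2),"then down",(R.T@[0,0,5-face[2]]/10).round(2))
E
python3 m9.py
```

```text
disc [(171, 40, 239, 213)]
14.1167 [543.8 326.8 198.9] [179.71   4.05  -0.55] face [610.4 326.1 167.7] mallet axes x [ 1.    -0.009  0.005] z [-0.005  0.005  1.   ] [ 0.1  0.5 -4.4]
end x,y [460.4 327.5 166.9]
shift to target, tool cm (xy)  [-0.09 -0.14  0.01] then down [ 1.15 -0.08 16.23]
```

Request:
{"fn": "move_arm", "kwargs": {"plan": [{"tx": 0.05,"ty": -0.1,"tz": 1.5,"wx": 0,"wy": 0,"wz": 0},{"tx": 0.15,"ty": -0.1,"tz": 2.5,"wx": 0,"wy": 0,"wz": 0},{"tx": 0.2,"ty": 0,"tz": 3,"wx": 0,"wy": 0,"wz": 0},{"tx": 0.2,"ty": 0,"tz": 3,"wx": 0,"wy": 0,"wz": 0},{"tx": 0.15,"ty": 0,"tz": 2,"wx": 0,"wy": 0,"wz": 0},{"tx": 0.1,"ty": 0,"tz": 1.2,"wx": 0,"wy": 0,"wz": 0},{"tx": 0,"ty": 0,"tz": 0,"wx": 0,"wy": 0,"wz": 0},{"tx": 0,"ty": 0,"tz": 0,"wx": 0,"wy": 0,"wz": 0},{"tx": 0,"ty": 0,"tz": 0,"wx": 0,"wy": 0,"wz": 0}]}}

```text
time_s: 14.87
ee_pos: [544.6, 329.7, 69.0]
ee_rot: [179.9, 3.8, -0.5]
force: [0.0, -0.9, -4.5]
gripper_width: 23.7
gripper_force: 60.0
```

```bash
cat >> m9.py <<'E'
A=cv2.resize(f["side"]["color"][85:185,205:315],None,fx=3.6,fy=3.6)[:360]; B=cv2.resize(f["top"]["color"][175:275,95:195],None,fx=3.6,fy=3.6)
cv2.imwrite("pics/pl.png",np.hstack([A,B])[...,::-1])
E
python3 m9.py
```

```text
disc [(178, 43, 354, 208)]
15.0167 [544.2 329.7  69. ] [179.84   3.83  -0.49] face [610.9 329.   38. ] mallet axes x [ 1.    -0.008  0.009] z [-0.009  0.003  1.   ] [ 0.5  0.5 -5.3]
end x,y [460.9 330.3  36.7]
shift to target, tool cm (xy)  [-0.14  0.15  0.01] then down [ 0.22 -0.01  3.3 ]
```

View pics/pl.png

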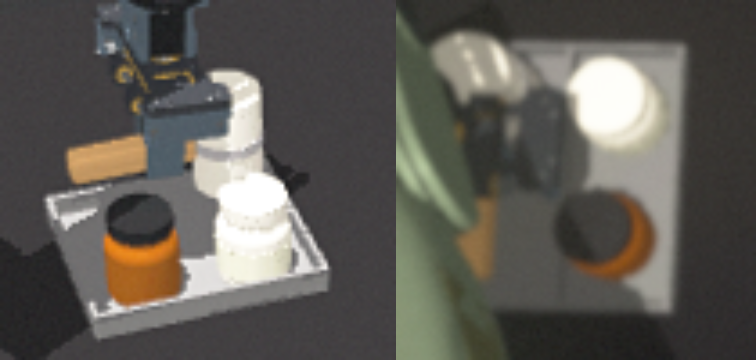

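The picture shows the mallet upright above the empty bay, handle along it (side crop: head at 230,130, handle end at 70,165), clear of both jars. Lowering gently.

Request:
{"fn": "move_arm", "kwargs": {"plan": [{"tx": 0,"ty": 0.1,"tz": 1.2,"wx": 0,"wy": -0.005,"wz": 0},{"tx": 0,"ty": 0,"tz": 1.0,"wx": 0,"wy": 0,"wz": 0},{"tx": 0,"ty": 0,"tz": 0.5,"wx": 0,"wy": 0,"wz": 0},{"tx": 0,"ty": 0,"tz": 0.2,"wx": 0,"wy": 0,"wz": 0},{"tx": 0,"ty": 0,"tz": 0.1,"wx": 0,"wy": 0,"wz": 0},{"tx": 0,"ty": 0,"tz": 0,"wx": 0,"wy": 0,"wz": 0},{"tx": 0,"ty": 0,"tz": 0,"wx": 0,"wy": 0,"wz": 0}]}}

```text
time_s: 15.6
ee_pos: [541.2, 328.2, 37.4]
ee_rot: [179.8, 4.3, -0.5]
force: [-1.1, -0.4, -4.6]
gripper_width: 23.5
gripper_force: 60.0
```

Request:
{"fn": "move_arm", "kwargs": {"plan": [{"tx": 0,"ty": 0,"tz": 0.1,"wx": 0,"wy": 0,"wz": 0},{"tx": 0,"ty": 0,"tz": 0,"wx": 0,"wy": 0,"wz": 0},{"tx": 0,"ty": 0,"tz": 0,"wx": 0,"wy": 0,"wz": 0},{"tx": 0,"ty": 0,"tz": 0,"wx": 0,"wy": 0,"wz": 0}]}}

```text
time_s: 15.93
ee_pos: [541.0, 328.1, 36.4]
ee_rot: [179.8, 4.3, -0.5]
force: [0.0, 0.6, -4.8]
gripper_width: 24.0
gripper_force: 60.0
```

Request:
{"fn": "move_arm", "kwargs": {"plan": [{"tx": 0,"ty": 0,"tz": 0.05,"wx": 0,"wy": 0,"wz": 0},{"tx": 0,"ty": 0,"tz": 0,"wx": 0,"wy": 0,"wz": 0},{"tx": 0,"ty": 0,"tz": 0,"wx": 0,"wy": 0,"wz": 0},{"tx": 0,"ty": 0,"tz": 0,"wx": 0,"wy": 0,"wz": 0}]}}

```text
time_s: 16.27
ee_pos: [540.9, 328.0, 35.7]
ee_rot: [179.7, 4.3, -0.5]
force: [-0.1, 0.6, -4.1]
gripper_width: 23.5
gripper_force: 60.0
```

Request:
{"fn": "move_arm", "kwargs": {"plan": [{"tx": 0,"ty": 0,"tz": 0.1,"wx": 0,"wy": 0,"wz": 0},{"tx": 0,"ty": 0,"tz": 0,"wx": 0,"wy": 0,"wz": 0},{"tx": 0,"ty": 0,"tz": 0,"wx": 0,"wy": 0,"wz": 0},{"tx": 0,"ty": 0,"tz": 0,"wx": 0,"wy": 0,"wz": 0}]}}

```text
time_s: 16.6
ee_pos: [541.0, 328.1, 35.3]
ee_rot: [179.8, 4.3, -0.5]
force: [-1.3, -1.0, 1.3]
gripper_width: 23.7
gripper_force: 60.0
```

Request:
{"fn": "move_arm", "kwargs": {"plan": [{"tx": 0,"ty": 0,"tz": 0.1,"wx": 0,"wy": 0,"wz": 0},{"tx": 0,"ty": 0,"tz": 0,"wx": 0,"wy": 0,"wz": 0},{"tx": 0,"ty": 0,"tz": 0,"wx": 0,"wy": 0,"wz": 0},{"tx": 0,"ty": 0,"tz": 0,"wx": 0,"wy": 0,"wz": 0}]}}

```text
time_s: 16.93
ee_pos: [540.9, 328.1, 35.2]
ee_rot: [179.8, 4.2, -0.5]
force: [-3.1, -1.5, 5.7]
gripper_width: 23.6
gripper_force: 60.0
```

Request:
{"fn": "move_arm", "kwargs": {"plan": [{"tx": 0,"ty": 0,"tz": 0,"wx": 0,"wy": 0,"wz": 0},{"tx": 0,"ty": 0,"tz": 0,"wx": 0,"wy": 0,"wz": 0},{"tx": 0,"ty": 0,"tz": 0,"wx": 0,"wy": 0,"wz": 0},{"tx": 0,"ty": 0,"tz": 0,"wx": 0,"wy": 0,"wz": 0},{"tx": 0,"ty": 0,"tz": 0,"wx": 0,"wy": 0,"wz": 0},{"tx": 0,"ty": 0,"tz": 0,"wx": 0,"wy": 0,"wz": 0},{"tx": 0,"ty": 0,"tz": 0,"wx": 0,"wy": 0,"wz": 0}], "gripper": 4.6}}

```text
time_s: 17.52
ee_pos: [540.8, 328.0, 33.6]
ee_rot: [179.7, 4.3, -0.5]
force: [-0.3, 0.5, 0.3]
gripper_width: 45.9
gripper_force: 0.0
```

Request:
{"fn": "move_arm", "kwargs": {"plan": [{"tx": -0.05,"ty": 0,"tz": -0.5,"wx": 0,"wy": 0,"wz": 0},{"tx": -0.1,"ty": 0,"tz": -1.2,"wx": 0,"wy": 0,"wz": 0},{"tx": -0.2,"ty": 0,"tz": -2.5,"wx": 0,"wy": 0,"wz": 0},{"tx": -0.3,"ty": 0,"tz": -3.5,"wx": 0,"wy": 0,"wz": 0},{"tx": -0.3,"ty": 0,"tz": -3.5,"wx": 0,"wy": 0,"wz": 0},{"tx": -0.3,"ty": 0,"tz": -3.5,"wx": 0,"wy": 0,"wz": 0},{"tx": -0.3,"ty": 0,"tz": -3,"wx": 0,"wy": 0,"wz": 0},{"tx": -1,"ty": 0,"tz": -1.5,"wx": 0,"wy": 0,"wz": 0},{"tx": -2,"ty": 0,"tz": 0,"wx": 0,"wy": 0,"wz": 0},{"tx": -3.5,"ty": 0,"tz": 0,"wx": 0,"wy": 0,"wz": 0},{"tx": -2,"ty": 0,"tz": 0,"wx": 0,"wy": 0,"wz": 0},{"tx": 0,"ty": 0,"tz": 0,"wx": 0,"wy": 0,"wz": 0}]}}

```text
time_s: 18.52
ee_pos: [451.4, 329.5, 235.1]
ee_rot: [179.8, 4.3, -0.4]
force: [-0.1, 0.3, -0.1]
gripper_width: 46.2
gripper_force: 0.0
```

```bash
cat > m10.py <<'E'
from h import *
f=grab_frame("wrist"); s=grab_frame("side"); st=env.state(); print(st["time_s"],st["ee_pos"].round(1),st["force"].round(1),st["gripper_width"])
hsv=cv2.cvtColor(f["color"],cv2.COLOR_RGB2HSV)
m=cv2.inRange(hsv,(8,70,60),(20,200,255)); m[230:]=0
for q in cv2.findContours(m,0,1)[0]:
    if cv2.contourArea(q)>300: b=cv2.boxPoints(cv2.minAreaRect(q)); print("wood",cv2.contourArea(q),[onz(f,*p,69)[:2].round(1) for p in b])
m=cv2.inRange(hsv,(0,0,170),(180,60,255)); m[230:]=0
for q in cv2.findContours(m,0,1)[0]:
    if cv2.contourArea(q)>1500: c,r=cv2.minEnclosingCircle(q); print("white",cv2.contourArea(q),np.round(c),round(r,1),onz(f,*c,105).round(1),cv2.boundingRect(q))
save(f,"fin_w.png"); save(s,"fin_s.png",(205,85,315,185),4)
E
python3 m10.py
```

```text
18.6167 [454.9 329.8 234.3] [ 0.4 -1.2 -0.1] 46.0424180929463
wood 804.0 [array([486.1, 292.2]), array([545.3, 270.7]), array([531.2, 231.7]), array([470.2, 251.2])]
wood 2093.0 [array([574. , 340.7]), array([573.9, 316.3]), array([458. , 315.4]), array([458.2, 342.7])]
white 2075.0 [546.  52.] 54.1 [578.1  83.7 105. ] (530, 0, 30, 106)
white 13629.0 [315.  72.] 113.1 [563.  290.3 105. ] (228, 0, 181, 174)
```

```bash
python3 -c "
from workcell import env
print(env.job_done())"
```

```text
the job is handed in; nothing more can be done
None
```

I handed the job in at about 18.6 s: the plunger is fully home after three blows (the first left it about 10 mm out), and the mallet stands upright in the empty bay, released, with the arm clear of it.

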